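# Load a notched edge clamp and latch its jaw up to the strips

## Task

Dry-fit the edge joint: lay the loose wooden strip flat in the clamp, side by side with the strip already there and with their ends about level. Then press the latch tab on the sliding jaw down, slide the jaw up until the two strips are closed together against the screw pad, and let the tab spring up so that the jaw is latched in that notch.

Things in the scene. Friction and masses are not known exactly. Their poses are not given: they have to be found in the camera images.
- clamp: Edge clamp on a plywood board (300 x 170 x 12 mm) screwed to the bench. Origin on the bench top at the clamp's middle line; x points from sliding jaw to screw pad (the way the jaw closes), y along the jaw faces, z up. Two wooden bearers along x at y = +58 and -58 mm (22 mm wide, x = -70 to 80 mm, tops at z = 34 mm) carry the strips; between them an aluminium channel, top at z = 30 mm, notched every 55 mm.
- pad_face (a point): Middle of the face of the fixed steel screw pad (100 mm wide, from 35 to 63 mm above the bench), 75 mm on the +x side of the clamp's origin; axes as the clamp's. The pad's grey head (up to 72 mm high) and wooden screw handle lie behind it, over 132 mm.
- jaw_face (a point): Middle of the front face of the sliding jaw (124 mm wide, from 35 to 62 mm above the bench); axes as the clamp's. The space between jaw and pad is 136 mm at the start. Behind the face stands a 42 mm wide grey hood, top 85 mm above the bench; its rear wall, 37 mm behind the face, is where fingers on the tab push the jaw along.
- jaw (a joint): Travel of the jaw along the clamp's x, m: 0 in its notch at the start, grows as it closes. Notches at 0, 0.055 and 0.110; the latch has 2.5 mm of play either way in a notch and locks the jaw there while the tab is up. About 2 N of friction. With both strips closed up the jaw stops at about 0.0565, within the play of the notch at 0.055.
- tab_seat (a point): Middle of the ribbed top of the jaw's steel latch tab, 60 mm behind the jaw face, 70 mm above the bench when up; axes as the clamp's. The seat is 30 mm wide (y); along x it runs from an upturned lip (6 mm high) 22 mm behind this point to the hood's wall 23 mm ahead of it. The tab is pressed straight down and is sprung.
- latch (a joint): How far the tab is pressed down, m: 0 up, 0.007 fully down. Takes about 4 N to start and 8 N to hold fully down; the jaw is free beyond about 0.005. Let go between notches the tab stays about 4 mm down until the jaw reaches a notch, where it springs up and locks.
- strip_in_mid (a point): Centre of the wooden strip that already lies in the clamp near the screw pad: 40 mm wide (its x), 150 mm long (its y), 28 mm thick, loose on the bearers; its underside is 34 mm above the bench.
- strip_out_mid (a point): Centre of the other, equal wooden strip, loose on the bench: 40 mm wide (its x), 150 mm long (its y), 28 mm thick, about 0.12 kg.

How it is judged:
On the way:
1. the loose strip lies flat on the bearers beside the other one (z of strip_out_mid in the frame of clamp between 0.044 and 0.053 m and x of strip_out_mid in the frame of jaw_face above 0 m and x of strip_out_mid in the frame of strip_in_mid below -0.036 m and y of strip_out_mid in the frame of clamp between -0.05 and 0.05 m), for 0.2 s.
At the end, for the whole second after the job is handed in: The jaw is latched in the notch 55 mm on from its start (jaw within 4 mm of 0.055, tab up to within 1.5 mm); both strips lie flat on the bearers, side by side with under 6 mm between them, along the jaw faces to within 0.1 rad, ends level to within 20 mm, at rest (value of joint jaw between 0.051 and 0.059 m and value of joint latch below 0.0015 m and z of strip_out_mid in the frame of clamp between 0.044 and 0.052 m and z of strip_in_mid in the frame of clamp between 0.044 and 0.052 m and x of strip_out_mid in the frame of strip_in_mid between -0.046 and -0.036 m and y of strip_out_mid in the frame of strip_in_mid between -0.02 and 0.02 m and angle between the y axis of each of strip_out_mid, strip_in_mid and the y axis of clamp, either way round below 0.1 rad and linear speed of strip_out below 0.01 m/s and velocity of joint jaw below 0.005 m/s); the robot touches nothing.
It also fails if it takes over 54 s, if anything falls off the work surface, if the arm or the gripper's body presses on something with over 40 N, if the wrist force passes 120 N, or if a joint passes its speed limit or range.

## Robot

A 6-joint arm with a two-finger parallel gripper is mounted at the origin on a cart in front of the work surface, level with it; the furniture and walls round the work are solid. World frame = base frame: x ahead of the robot, y to its left, z up, the work surface at z = 0. Lengths are in m, angles in rad, forces in N, time in s.
With the tool pointing down it reaches from about 0.3 to 0.875 m from the base axis. Payload 6.4 kg.
Tool frame: the origin (TCP) lies midway between the tips of the shut fingers; the grasp point (between the pads) lies 19 mm behind it; z points along the fingers, y is the line along which they close (so a half turn about z gives the same grasp; the last joint's range is limited). The gripper opens to 85 mm and grips with 20 to 120 N. Pads are 22 mm wide; open, the fingers measure 114 mm over their backs; the gripper's body (76 mm by 85 mm) begins 54 mm behind the grasp point. The pads swing forward as they close: fully open they stand 13 mm farther back than shut.
Start: joints at [-1.471, 0.181, 1.607, -0, 1.354, -0.206], TCP at [0.173, -0.548, 0.231] pointing down, gripper open.
Joint ranges: [-2.99, 2.99], [-0.89, 2.07], [0.3, 2.58], [-1.14, 4.28], [0, 2.63], [-3.12, 3.12]. Speed limits (rad/s): [2.57, 2.57, 3.01, 3.14, 3.14, 3.14].

## Interface

Orientations are given as a unit quaternion [w, x, y, z].
In Python, from bench import ctrl gives the robot as it stands. The module is installed in compiled form; this text tells all that it offers.
- The arm moves only by the tool move_arm, never from a script. Its argument "plan" is one flat list of numbers, 6 for each row, row after row: the shift along the world's x, y, z in units of 50 mm (1.0 is 50 mm), then the turn, a rotation vector about the world's x, y, z in rad. A call has 1 to 10 rows; each row is the pose to reach, as a shift and turn from the pose commanded when the call began; what a row does not reach only later rows make up. A row lasts 1/8 s, in which the tool goes at most 62.5 mm and 10.7 degrees, less where a joint would pass 70% of its speed; a pose out of reach is approached as far as the arm can. A call with a gripper value outside its range is refused whole. "grip" is the finger opening in mm, from 0 to 85.4, set as the call begins (left out, the last holds). The fingers move at their own pace and stop on an object; the grip force is fixed at half the most. Time passes only in rows, so rows that repeat a pose let the fingers close. It gives the time, the measured TCP pose, the force, the opening and the grip force at its end, in the units of the state.
- ctrl.get_obs(): the state, without advancing time (a new reading comes with each control period).
- ctrl.camera(name): name is "scene" or "top" or "wrist"; returns a dict with "pixels" (400x640x3 uint8, red, green, blue), "fx", "fy", "cx", "cy" (pixels), "dist_coeffs" ([k1, k2, p1, p2, k3] as OpenCV has them; the pictures are not rectified), "origin" and "attitude" of the camera in the world. Camera axes: x right, y down, z forward; pixel columns grow to the right and rows downward; lengths in m; the calibration is good to about 2 mm. A picture is of the moment at which its call begins. There is no depth.
- ctrl.hand_in(): hands the job in; it is judged then, once.
The state is a dict: "time_s": time; "q": joint angles; "dq": joint speeds; "joint_efforts": joint torques, N m; "eef_pos": TCP position; "eef_rot": TCP orientation; "wrist_force": force on the tool from outside, world axes, zero at the start; "torque": the same for the moment, N m; "opening": opening from 0.0 (shut) to 1.0 (fully open); "grasp_force": force on a finger pad.
Only numpy, scipy, OpenCV 4.12 (cv2) and the standard library are available. Lean on these libraries where they do the work, as an engineer would, in place of code of your own. Each camera call takes 0.05 s, during which the arm holds its last target. There are 200 camera calls.

## Working session

There is one attempt and no reset: what is moved stays moved. The work goes in short steps, Python scripts to look and compute and a tool call to move; the robot and the scene stay as the last step left them, time stands still between calls to the robot, and variables do not carry over. Pictures are saved under pics/ and viewed, at most 10 in all, crops included, and the job is handed in when it is done.

Besides the shell and the picture viewer there is one more tool, called after ">>>" as a command line: name --argument value ..., lists and objects as JSON in quotes. move_arm: Moves the arm, as the interface text tells. Its arguments: {"type":"object","properties":{"plan":{"type":"array"},"grip":{"type":"number"}},"required":["plan"]}

```bash
mkdir -p pics; python3 - <<'E'
from bench import ctrl
import cv2,pickle
d={}
for n in("scene","top"):
    c=ctrl.camera(n); d[n]=c; cv2.imwrite(f"pics/{n}0.png",c["pixels"][:,:,::-1]); print(n,{k:v for k,v in c.items() if k!="pixels"})
pickle.dump(d,open("cam0.pkl","wb"))
print(ctrl.get_obs())
E
```

```text
scene {'fx': 393.06155688060636, 'fy': 393.06155688060636, 'cx': 319.6943841425911, 'cy': 192.57902342614918, 'dist_coeffs': array([0.01925946, 0.        , 0.        , 0.        , 0.        ]), 'origin': array([-0.0883903 , -0.55784168,  0.44026047]), 'attitude': array([-0.46172254,  0.72051027, -0.43572187,  0.27896899])}
top {'fx': 505.7391830453309, 'fy': 505.7391830453309, 'cx': 316.40609571256647, 'cy': 202.95599408743905, 'dist_coeffs': array([-0.02876266,  0.        ,  0.        ,  0.        ,  0.        ]), 'origin': array([ 0.38598061, -0.15884502,  1.02361221]), 'attitude': array([ 0.07153077, -0.65646091,  0.74691335, -0.07786447])}
{'time_s': 0.1, 'q': array([-1.47129612e+00,  1.81470200e-01,  1.60788228e+00, -2.44709365e-05,
        1.35376711e+00, -2.06316443e-01]), 'dq': array([-2.00158610e-03, -7.88276256e-04, -9.71839549e-04,  1.65414211e-03,
       -4.86967957e-05,  5.67691111e-04]), 'joint_efforts': array([-3.01589444e-05, -4.45875621e+01, -3.52239132e+01, -3.11434742e-04,
        4.09246248e-03,  1.67786425e-06]), 'eef_pos': array([ 0.17306848, -0.54783795,  0.23048472]), 'eef_rot': array([-7.63016855e-04,  9.88331591e-01,  1.52315733e-01,  2.88265995e-05]), 'wrist_force': array([-0.13352536, -0.40616028,  0.33804375]), 'torque': array([-0.0219963 , -0.02987883, -0.01069181]), 'grasp_force': 0.0, 'opening': 0.9944368166933534}
```

View pics/top0.png

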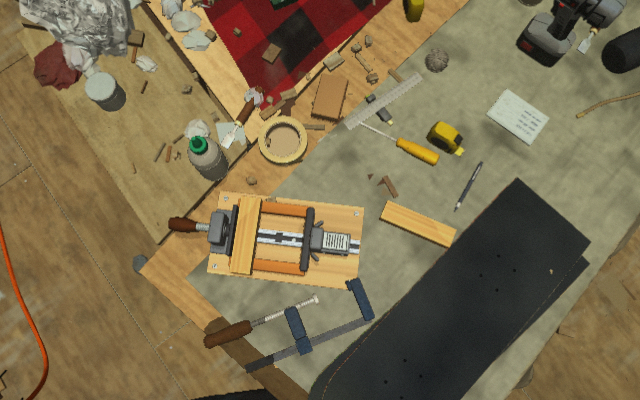

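View pics/scene0.png

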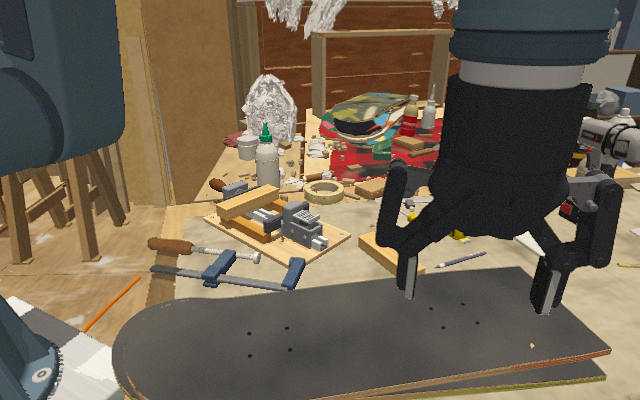

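The top view shows the clamp at about (285,240), with the jaw at x≈308, the pad at x≈235 and the strip already there at x≈243. The loose strip is at about (418,223). The scene view agrees. I'll enlarge the top view next.

```bash
cat > h.py <<'E'
import numpy as np,cv2
from scipy.spatial.transform import Rotation as R
def rot(q): return R.from_quat(q,scalar_first=True)
def ray(c,uv,z):
    K=np.array([[c["fx"],0,c["cx"]],[0,c["fy"],c["cy"]],[0,0,1]])
    p=cv2.undistortPoints(np.array(uv,float).reshape(-1,1,2),K,c["dist_coeffs"]).reshape(-1,2)
    d=rot(c["attitude"]).apply(np.c_[p,np.ones(len(p))])
    o=c["origin"]; return o+d*((np.asarray(z)-o[2])/d[:,2])[:,None]
def proj(c,P):
    r=rot(c["attitude"]).inv(); K=np.array([[c["fx"],0,c["cx"]],[0,c["fy"],c["cy"]],[0,0,1]])
    X=r.apply(np.atleast_2d(P)-c["origin"])
    return cv2.projectPoints(X,np.zeros(3),np.zeros(3),K,c["dist_coeffs"])[0].reshape(-1,2)
E
python3 - <<'E'
import pickle,cv2
c=pickle.load(open("cam0.pkl","rb"))["top"]
im=c["pixels"][185:290,200:460,::-1]
cv2.imwrite("pics/topc.png",cv2.resize(im,None,fx=3,fy=3,interpolation=cv2.INTER_CUBIC))
E
```

```text
(no output)
```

View pics/topc.png

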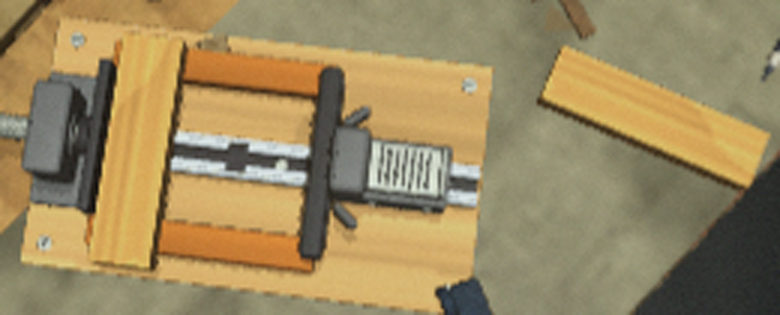

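The crop shows the board corners, all four corners of each strip's top, the jaw bar with its face on the left edge, and the ribbed tab at about crop (408,170). I'll compute positions and check them against the given sizes.

```bash
python3 - <<'E'
import pickle
from h import *
np.set_printoptions(precision=4,suppress=True)
d=pickle.load(open("cam0.pkl","rb"));c=d["top"]
f=lambda L,z: ray(c,np.array(L)/3+[200,185]+(-1/3,-1/3),z)
def q(n,L,z):
    P=f(L,z); print(n,P[:,:2].tolist(),"mid",P.mean(0)[:2],"sides",[round(np.linalg.norm(P[i]-P[i-1]),4) for i in range(len(P))])
    return P
B=q("board",[(58,18),(492,68),(22,263)],.012)
ax=(B[0]-B[1])[:2]; ay=(B[2]-B[0])[:2]; print("ang x",np.arctan2(ax[1],ax[0]),"ang y",np.arctan2(ay[1],ay[0])); print("board mid",(B[1]+B[2])[:2]/2)
for n,L,z in(("out",[(562,46),(769,134),(748,187),(540,98)],.028),("in",[(122,35),(185,41),(155,268),(92,262)],.062)):
    P=q(n,L,z); a=(P[2]-P[1]); b=P[1]-P[0]; print(np.arctan2(a[1],a[0]),np.arctan2(b[1],b[0]))
q("jawface",[(320,68),(301,257)],.062)
q("tab",[(370,140),(447,149),(440,203),(367,195)],.07)
q("padface",[(115,62),(96,210)],.063)
E
```

```text
board [[0.6538943931584738, 0.013734006358583767], [0.5808273910101683, -0.2765502673600663], [0.4901605188733989, 0.052296322998754335]] mid [ 0.575  -0.0702] sides [np.float64(0.1682), np.float64(0.2993), np.float64(0.3411)]
ang x 1.3242103661626259 ang y 2.9102896160373315
board mid [ 0.5355 -0.1121]
out [[0.5866131490124139, -0.32356926519815665], [0.5097136290537935, -0.4507077524114371], [0.47669854725077593, -0.4304129651959192], [0.5534059719088531, -0.30343653908428747]] mid [ 0.5316 -0.377 ] sides [np.float64(0.0388), np.float64(0.1486), np.float64(0.0388), np.float64(0.1483)]
2.590425235042663 -2.1147732568701345
in [[0.6239059807174097, -0.0352342500044452], [0.614626333437014, -0.07553976248851357], [0.4712152126922967, -0.04128587753497015], [0.4800200292115847, -0.0021637640037706907]] mid [ 0.5474 -0.0386] sides [np.float64(0.1476), np.float64(0.0414), np.float64(0.1474), np.float64(0.0401)]
2.9071344085353914 -1.7970857196468812
jawface [[0.5855359931375307, -0.160374542286248], [0.4663163051881061, -0.13342235151475268]] mid [ 0.5259 -0.1469] sides [np.float64(0.1222), np.float64(0.1222)]
tab [[0.5334438645643408, -0.18608369044561732], [0.5214336309791572, -0.2337707943540212], [0.488006140875219, -0.22456191497482925], [0.49893127771548573, -0.1796314326045933]] mid [ 0.5105 -0.206 ] sides [np.float64(0.0351), np.float64(0.0492), np.float64(0.0347), np.float64(0.0462)]
padface [[0.6063755057069603, -0.02912561244605852], [0.5123100492640004, -0.00792169996389458]] mid [ 0.5593 -0.0185] sides [np.float64(0.0964), np.float64(0.0964)]
```

Sizes check out to within a few mm. In world axes, clamp x points at 1.337 rad, the pad face is at (.559,-.0185) and the origin at (.542,-.0915). The loose strip is at (.5316,-.377) with its width along -0.551 rad. Moving above it now.

>>> move_arm --plan '[0.7,0.34,0,0,0,0.07,1.6,0.8,0,0,0,0.17,2.6,1.25,0,0,0,0.28,3.6,1.7,-0.2,0,0,0.4,4.6,2.2,-0.6,0,0,0.5,5.6,2.65,-1.1,0,0,0.6,6.5,3.1,-1.6,0,0,0.68,7.17,3.42,-2.0,0,0,0.714,7.17,3.42,-2.2,0,0,0.714,7.17,3.42,-2.2,0,0,0.714]' --grip 70

```text
time_s: 1.35
eef_pos: [0.5306, -0.3768, 0.1199]
eef_rot: [-0.001, 0.873, 0.488, -0.001]
wrist_force: [1.0, -0.6, -0.4]
opening: 0.82
grasp_force: 0.0
```

```bash
python3 - <<'E'
from bench import ctrl
from h import *
import pickle
o=ctrl.get_obs(); print(o["eef_pos"],rot(o["eef_rot"]).apply([0,1,0]),rot(o["eef_rot"]).apply([0,0,1]))
c=ctrl.camera("wrist"); pickle.dump(c,open("w1.pkl","wb")); cv2.imwrite("pics/w1.png",c["pixels"][:,:,::-1])
L=np.array([.5316,-.377,0]);a=1.022;l=np.array([np.cos(a),np.sin(a),0]);w=np.array([-l[1],l[0],0])
print(proj(c,[L+[0,0,.028]+i*.075*l+j*.02*w for i,j in((1,1),(1,-1),(-1,-1),(-1,1))]))
E
```

```text
[ 0.53055442 -0.37683485  0.11985216] [ 0.85197658 -0.52357181 -0.00290814] [-0.00232641  0.00176877 -0.99999573]
[[296.43889092 109.27715127]
 [351.93113778 109.19200189]
 [346.73500379 287.70090347]
 [301.18366052 287.66925339]]
```

View pics/w1.png

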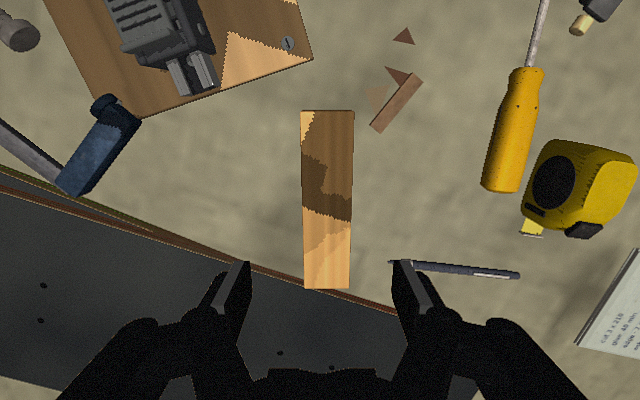

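The wrist view shows the strip at (301–354, 110–289), about 3 px (≈2 mm) from the prediction, and the area around it is clear. I'll descend, grip and lift.

>>> move_arm --plan '[0,0,-0.7,0,0,0,0,0,-1.4,0,0,0,0,0,-1.9,0,0,0,0,0,-2.2,0,0,0,0,0,-2.33,0,0,0,0,0,-2.33,0,0,0]'

```text
time_s: 2.15
eef_pos: [0.5317, -0.3779, 0.0054]
eef_rot: [0.0, 0.873, 0.488, 0.0]
wrist_force: [0.4, 0.3, -0.0]
opening: 0.823
grasp_force: 0.0
```

>>> move_arm --plan '[0,0,0,0,0,0,0,0,0,0,0,0,0,0,0,0,0,0,0,0,0,0,0,0,0,0,0,0,0,0,0,0,0,0,0,0,0,0,0,0,0,0,0,0,0,0,0,0]' --grip 20

```text
time_s: 3.15
eef_pos: [0.5325, -0.3781, 0.0062]
eef_rot: [0.001, 0.873, 0.488, 0.0]
wrist_force: [-0.0, -0.4, 5.7]
opening: 0.455
grasp_force: 63.2
```

>>> move_arm --plan '[0,0,0.6,0,0,0,0,0,1.4,0,0,0,0,0.4,2.2,0,0,-0.12,0.01,1.1,2.4,0,0,-0.3,0.01,1.9,2.4,0,0,-0.48,0.02,2.7,2.4,0,0,-0.66,0.02,3.5,2.4,0,0,-0.84,0.03,4.3,2.4,0,0,-1.02,0.03,5.0,2.4,0,0,-1.18,0.03,5.48,2.4,0,0,-1.254]'

```text
time_s: 4.4
eef_pos: [0.5325, -0.1014, 0.1244]
eef_rot: [-0.0, 0.993, -0.118, -0.001]
wrist_force: [1.0, -0.9, -2.2]
opening: 0.457
grasp_force: 62.4
```

>>> move_arm --plan '[0,0,0,0,0,0,0,0,0,0,0,0,0,0,0,0,0,0]'

```text
time_s: 4.78
eef_pos: [0.5332, -0.1043, 0.1248]
eef_rot: [0.0, 0.993, -0.117, 0.0]
wrist_force: [-0.7, -0.4, -2.0]
opening: 0.455
grasp_force: 62.4
```

```bash
python3 - <<'E'
from bench import ctrl
from h import *
import pickle
o=ctrl.get_obs(); y=rot(o["eef_rot"]).apply([0,1,0]);print(o["eef_pos"],np.arctan2(y[1],y[0]),o["opening"])
c=ctrl.camera("wrist"); pickle.dump(c,open("w2.pkl","wb")); cv2.imwrite("pics/w2.png",c["pixels"][:,:,::-1])
# predicted: strip_in top corners, jaw face top ends
ux=np.array([np.cos(1.337),np.sin(1.337),0]);uy=np.array([-ux[1],ux[0],0]);O=np.array([.5419,-.0915,0])
P=lambda x,y,z:O+x*ux+y*uy+[0,0,z]
print(proj(c,[P(.033,.082,.062),P(.033,-.068,.062),P(-.061,.062,.062),P(-.061,-.062,.062),P(-.121,0,.07)]))
E
```

```text
[ 0.53316659 -0.10427925  0.12477283] -1.805466002976683 0.45536687664777303
[[261.41925577 310.16726032]
 [246.43757994 112.94428095]
 [381.76732543 288.52063259]
 [394.02618586 122.65782063]
 [477.68338016 217.39320982]]
```

View pics/w2.png

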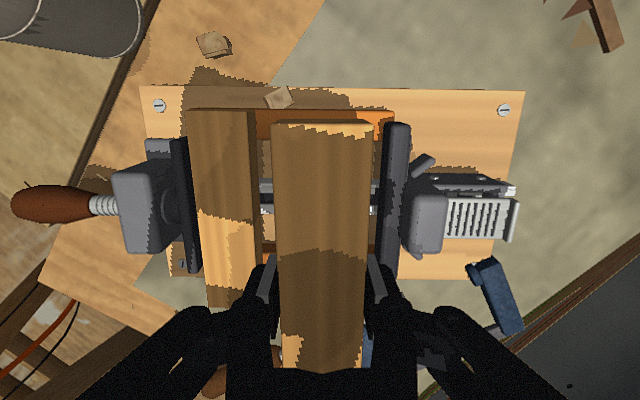

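The held strip is centred over the gap. The in-strip edge and the jaw face are within about 2 px of prediction once their visible side faces are allowed for. I'll lower it and release.

>>> move_arm --plan '[0,0,-0.5,0,0,0,0,0,-1.0,0,0,0,0,0,-1.35,0,0,0,0,0,-1.55,0,0,0,0,0,-1.67,0,0,0,0,0,-1.69,0,0,0,0,0,-1.69,0,0,0]'

```text
time_s: 5.7
eef_pos: [0.5336, -0.1035, 0.0408]
eef_rot: [0.0, 0.993, -0.117, 0.0]
wrist_force: [0.2, 0.6, -1.7]
opening: 0.451
grasp_force: 62.5
```

>>> move_arm --plan '[0,0,-0.02,0,0,0,0,0,-0.03,0,0,0,0,0,-0.03,0,0,0]'

```text
time_s: 6.08
eef_pos: [0.5337, -0.1035, 0.0403]
eef_rot: [0.0, 0.993, -0.117, 0.001]
wrist_force: [-3.1, 0.9, 7.4]
opening: 0.453
grasp_force: 63.5
```

>>> move_arm --plan '[0,0,0,0,0,0,0,0,0,0,0,0,0,0,0,0,0,0,0,0,0,0,0,0]' --grip 50

```text
time_s: 6.58
eef_pos: [0.5331, -0.1033, 0.0387]
eef_rot: [-0.0, 0.993, -0.117, -0.0]
wrist_force: [-0.6, 0.3, -0.3]
opening: 0.582
grasp_force: 0.0
```

>>> move_arm --plan '[0,0,0.3,0,0,0,0,0,0.8,0,0,0,0,0,1.5,0,0,0,0,0,2.2,0,0,0,0,0,2.2,0,0,0]'

```text
time_s: 7.2
eef_pos: [0.5356, -0.1043, 0.1532]
eef_rot: [0.001, 0.993, -0.117, 0.004]
wrist_force: [0.2, -1.6, -0.4]
opening: 0.586
grasp_force: 0.0
```

```bash
python3 - <<'E'
from bench import ctrl
from h import *
import pickle
o=ctrl.get_obs(); print(o["eef_pos"],o["wrist_force"])
c=ctrl.camera("wrist"); pickle.dump(c,open("w3.pkl","wb")); cv2.imwrite("pics/w3.png",c["pixels"][:,:,::-1])
ux=np.array([np.cos(1.337),np.sin(1.337),0]);uy=np.array([-ux[1],ux[0],0]);O=np.array([.5419,-.0915,0])
P=lambda x,y,z:O+x*ux+y*uy+[0,0,z]
print(proj(c,[P(.033,-.068,.062),P(.007,-.069,.062),P(-.033,-.069,.062),P(-.061,-.062,.062),P(-.121,-.015,.07),P(-.121,.015,.07),P(-.098,-.015,.07),P(-.143,-.015,.076)]))
E
```

```text
[ 0.53559019 -0.10431524  0.15322039] [ 0.24803217 -1.59379123 -0.42195166]
[[256.45830355 115.32921534]
 [292.28474382 113.89252015]
 [347.53694824 113.90988678]
 [385.55093652 123.88498308]
 [462.81169379 188.77536155]
 [457.25641794 225.4963866 ]
 [432.44567463 188.76953233]
 [496.03215964 191.00498327]]
```

View pics/w3.png

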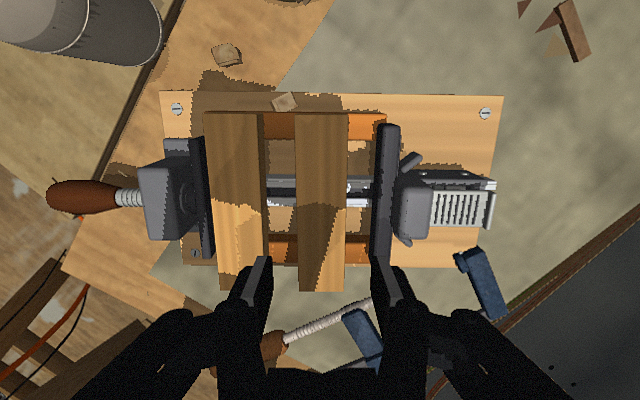

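The loose strip lies flat with its ends level with the other strip (rows 112 and 290). The tab ribs centre at (460,209), close to the predicted (460,207). Next I'll shut the gripper, turn 90° and go above the tab.

>>> move_arm --plan '[0,0,0,0,0,0.17,-0.05,-0.3,0,0,0,0.35,-0.1,-0.6,0,0,0,0.53,-0.15,-0.9,0,0,0,0.71,-0.2,-1.2,0,0,0,0.89,-0.25,-1.5,0,0,0,1.07,-0.3,-1.7,0,0,0,1.25,-0.35,-1.9,0,0,0,1.42,-0.37,-1.99,0,0,0,1.571,-0.37,-1.99,0,0,0,1.571]' --grip 0

```text
time_s: 8.5
eef_pos: [0.5139, -0.2027, 0.1478]
eef_rot: [-0.001, 0.785, 0.619, -0.0]
wrist_force: [0.0, 0.2, -0.4]
opening: -0.003
grasp_force: 0.0
```

>>> move_arm --plan '[0,0,-0.4,0,0,0,0,0,-0.8,0,0,0,0,0,-1.1,0,0,0,0,0,-1.3,0,0,0,0,0,-1.4,0,0,0,0,0,-1.4,0,0,0]'

```text
time_s: 9.25
eef_pos: [0.5146, -0.2028, 0.0787]
eef_rot: [-0.0, 0.785, 0.62, -0.0]
wrist_force: [0.6, -1.1, 0.4]
opening: -0.002
grasp_force: 0.0
```

```bash
python3 - <<'E'
from bench import ctrl
from h import *
o=ctrl.get_obs(); y=rot(o["eef_rot"]).apply([0,1,0]);print(o["eef_pos"],np.arctan2(y[1],y[0]),o["opening"],o["wrist_force"])
c=ctrl.camera("scene"); cv2.imwrite("pics/s4.png",cv2.resize(c["pixels"][140:290,180:420,::-1],None,fx=3,fy=3,interpolation=cv2.INTER_CUBIC))
E
```

```text
[ 0.51464376 -0.20282056  0.07872931] -0.2343140761064266 -0.002035841112835334 [ 0.58838307 -1.05351607  0.417245  ]
```

View pics/s4.png

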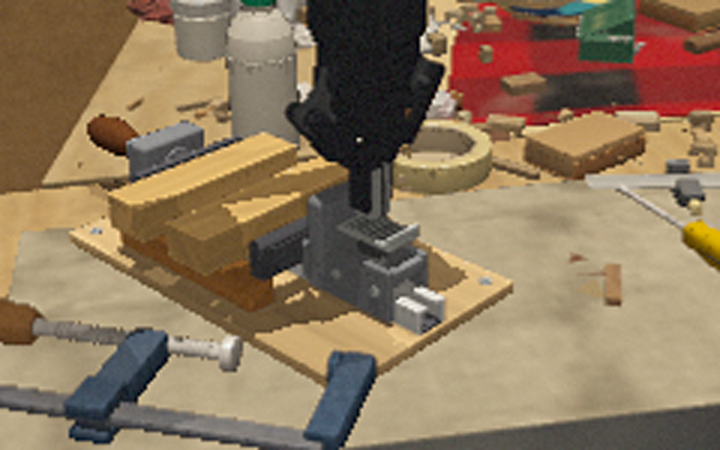

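```bash
python3 - <<'E'
from h import *
import pickle
c=pickle.load(open("cam0.pkl","rb"))["scene"]
ux=np.array([np.cos(1.337),np.sin(1.337),0]);uy=np.array([-ux[1],ux[0],0]);O=np.array([.5419,-.0915,0])
P=lambda x,y,z:O+x*ux+y*uy+[0,0,z]
print((proj(c,[[.5146,-.2028,.0787],P(-.098,.015,.07),P(-.098,-.015,.07),P(-.143,-.015,.07),P(-.143,.015,.07),P(-.098,.021,.085),P(-.098,-.021,.085)])-[180,140])*3)
E
```

```text
[[367.95610741 212.26038034]
 [335.56394101 223.70023483]
 [366.3751623  208.25992202]
 [415.61809045 228.57826064]
 [385.05295876 245.10810754]
 [328.47902253 206.82254814]
 [371.98059755 185.75189009]]
```

The tips and seat in the scene view match the projection, with the seat corners within about 3 px in the crop. Pressing down now.

>>> move_arm --plan '[0,0,-0.1,0,0,0,0,0,-0.18,0,0,0,0,0,-0.26,0,0,0,0,0,-0.33,0,0,0,0,0,-0.33,0,0,0]'

```text
time_s: 9.93
eef_pos: [0.5149, -0.203, 0.063]
eef_rot: [0.0, 0.785, 0.62, 0.0]
wrist_force: [-2.9, 0.5, 8.2]
opening: 0.001
grasp_force: 3.9
```

>>> move_arm --plan '[0,0,-0.03,0,0,0,0.03,0.12,-0.03,0,0,0,0.06,0.24,-0.03,0,0,0,0.08,0.36,-0.03,0,0,0,0.11,0.48,-0.03,0,0,0,0.14,0.6,-0.03,0,0,0,0.17,0.72,-0.03,0,0,0,0.2,0.84,-0.03,0,0,0,0.22,0.93,-0.03,0,0,0,0.22,0.93,-0.03,0,0,0]'

```text
time_s: 11.18
eef_pos: [0.5266, -0.1571, 0.0629]
eef_rot: [0.001, 0.785, 0.62, 0.0]
wrist_force: [-4.7, 0.4, 16.3]
opening: 0.004
grasp_force: 8.1
```

>>> move_arm --plan '[0.01,0.06,0,0,0,0,0.03,0.11,0,0,0,0,0.04,0.16,0,0,0,0,0.05,0.2,0,0,0,0,0.05,0.2,0,0,0,0]'

```text
time_s: 11.8
eef_pos: [0.5289, -0.1481, 0.0629]
eef_rot: [0.002, 0.785, 0.62, -0.001]
wrist_force: [-6.6, -4.2, 15.0]
opening: 0.001
grasp_force: 7.8
```

```bash
python3 - <<'E'
from bench import ctrl
from h import *
a=ctrl.camera("top")["pixels"][185:290,200:400,::-1]; b=ctrl.camera("scene")["pixels"][150:270,190:390,::-1]
cv2.imwrite("pics/s5.png",np.vstack([cv2.resize(i,None,fx=2.6,fy=2.6,interpolation=cv2.INTER_CUBIC) for i in(a,b)]))
o=ctrl.get_obs();print(o["eef_pos"],o["wrist_force"])
E
```

```text
[ 0.52885969 -0.14813403  0.0629081 ] [-6.10252228 -3.47625502 15.48362275]
```

View pics/s5.png

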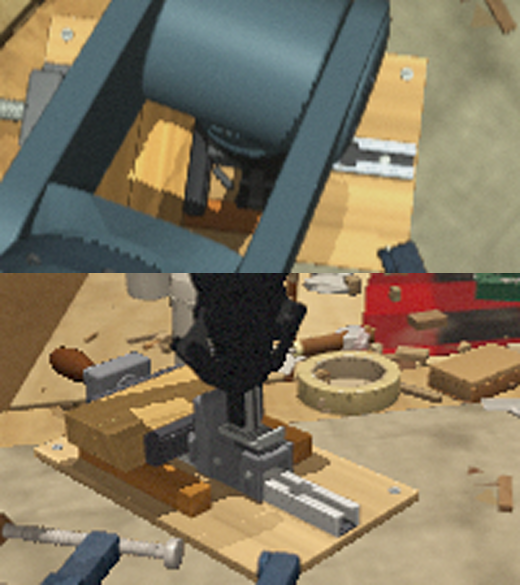

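The jaw has moved along and the strips are nearly closed, with about 5 N resisting. I'll push gently until it stops.

>>> move_arm --plan '[0.01,0.03,0,0,0,0,0.01,0.06,0,0,0,0,0.02,0.08,0,0,0,0,0.02,0.08,0,0,0,0]'

```text
time_s: 12.4
eef_pos: [0.5304, -0.1452, 0.063]
eef_rot: [0.003, 0.785, 0.62, -0.0]
wrist_force: [-4.2, -7.0, 12.2]
opening: -0.006
grasp_force: 6.1
```

>>> move_arm --plan '[0.01,0.03,0,0,0,0,0.01,0.06,0,0,0,0,0.02,0.08,0,0,0,0,0.02,0.08,0,0,0,0]'

```text
time_s: 12.9
eef_pos: [0.5319, -0.1412, 0.0629]
eef_rot: [0.003, 0.785, 0.62, -0.0]
wrist_force: [-2.5, -7.0, 10.4]
opening: -0.001
grasp_force: 5.3
```

>>> move_arm --plan '[0.01,0.04,0,0,0,0,0.02,0.08,0,0,0,0,0.02,0.08,0,0,0,0]'

```text
time_s: 13.28
eef_pos: [0.5322, -0.1401, 0.063]
eef_rot: [0.005, 0.785, 0.62, -0.002]
wrist_force: [-7.0, -20.2, 10.1]
opening: 0.002
grasp_force: 11.7
```

The force jumped to 21 N, so the jaw is at its stop. I'll lift straight up so the tab springs.

>>> move_arm --plan '[0,0,0.08,0,0,0,0,0,0.18,0,0,0,0,0,0.3,0,0,0,0,-0.02,0.5,0,0,0,0,-0.1,1.0,0,0,0,0,-0.3,1.7,0,0,0,-0.2,-0.8,2.4,0,0,0,-0.4,-1.8,3.0,0,0,0,-0.6,-2.8,3.4,0,0,0,-0.8,-3.8,3.4,0,0,0]'

```text
time_s: 14.52
eef_pos: [0.4916, -0.3266, 0.2331]
eef_rot: [0.002, 0.785, 0.62, 0.0]
wrist_force: [0.0, -0.4, -0.1]
opening: -0.002
grasp_force: 0.0
```

>>> move_arm --plan '[-0.5,-1,0.2,0,0,0,-1,-2,0.4,0,0,0,-1.5,-3,0.5,0,0,0,-1.5,-3,0.5,0,0,0]'

```text
time_s: 15.02
eef_pos: [0.4138, -0.478, 0.2556]
eef_rot: [0.0, 0.786, 0.618, -0.001]
wrist_force: [0.5, 0.2, -1.0]
opening: -0.008
grasp_force: 0.0
```

```bash
python3 - <<'E'
from bench import ctrl
from h import *
import pickle
c=ctrl.camera("top");pickle.dump(c,open("t6.pkl","wb"));s=ctrl.camera("scene")
a=c["pixels"][185:290,200:380,::-1]; b=s["pixels"][165:265,200:380,::-1]
cv2.imwrite("pics/s6.png",np.vstack([cv2.resize(i,None,fx=2.9,fy=2.9,interpolation=cv2.INTER_CUBIC) for i in(a,b)]))
o=ctrl.get_obs();print(o["eef_pos"],o["wrist_force"])
ux=np.array([np.cos(1.337),np.sin(1.337),0]);uy=np.array([-ux[1],ux[0],0]);O=np.array([.5419,-.0915,0])
P=lambda x,y,z:O+x*ux+y*uy+[0,0,z]
for dz in(.07,.066,.063): print(dz,(proj(s,[P(-.143+.0565,.015,dz+.006),P(-.143+.0565,-.015,dz+.006)])-[200,165])*2.9)
E
```

```text
[ 0.41564417 -0.47444088  0.25505271] [-0.38865711  0.00464593 -0.11814538]
0.07 [[254.37491352 131.03989465]
 [284.30391979 116.51506161]]
0.066 [[254.57111857 136.13825487]
 [284.43423429 121.51427343]]
0.063 [[254.71768767 139.94807091]
 [284.53159112 125.25032437]]
```

View pics/s6.png

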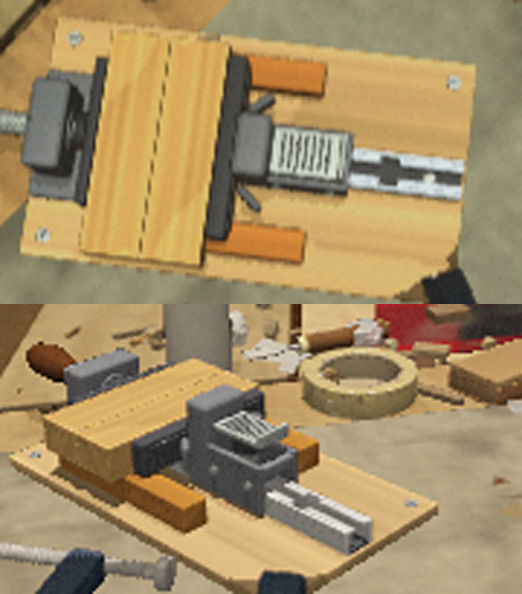

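The strips are closed and level, and the jaw is up against them. The last thing to check is that the tab is up, so I'll compare it with the start picture at the same scale, marking the predicted lip for up and for 4 mm down.

```bash
python3 - <<'E'
from bench import ctrl
from h import *
import pickle
s0=pickle.load(open("cam0.pkl","rb"))["scene"]; s=ctrl.camera("scene")
ux=np.array([np.cos(1.337),np.sin(1.337),0]);uy=np.array([-ux[1],ux[0],0]);O=np.array([.5419,-.0915,0])
P=lambda x,y,z:O+x*ux+y*uy+[0,0,z]
out=[]
for c,j in((s0,0),(s,.0565)):
    m=proj(c,P(-.121+j,0,.07))[0]
    A=np.array([[8,0,195-8*m[0]],[0,8,200-8*m[1]]])
    im=cv2.warpAffine(np.ascontiguousarray(c["pixels"][:,:,::-1]),A,(390,400),flags=cv2.INTER_CUBIC)
    for dz,col in((0,(0,255,0)),(.004,(0,0,255))):
        p=(proj(c,[P(-.143+j,.015,.076-dz),P(-.143+j,-.015,.076-dz)]))*8+A[:,2]
        cv2.line(im,*[tuple(int(v) for v in q) for q in p],col,1)
    out.append(im)
cv2.imwrite("pics/cmp.png",np.hstack(out))
E
```

```text
(no output)
```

View pics/cmp.png

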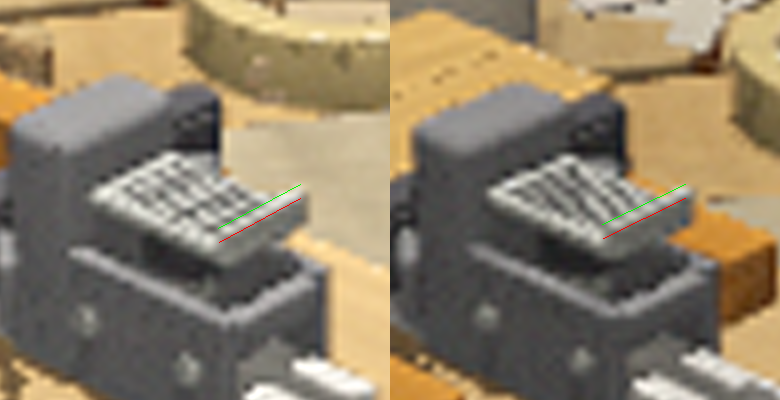

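The tab sits at the same height above the jaw body as at the start; 4 mm down would show as about 13 px. It is up and latched, so I'm handing in.

```bash
python3 -c "
from bench import ctrl
print(ctrl.hand_in())"
```

```text
the job is handed in; nothing more can be done
None
```

I handed the job in: the loose strip lies level beside the other, the jaw is closed on both strips at the 55 mm notch, and the last pictures show the latch tab up. The hand-in gave no verdict, and the jaw position was judged from the pictures and from where it stopped, not read off directly.

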